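Lift the rinsed sieve plate onto its drying rack with the turner

ROBOT

A 7-joint arm with a two-finger parallel gripper is mounted at the origin on the work surface. World frame = base frame: x ahead of the robot, y to its left, z up, the work surface at z = 0. Lengths are in m, angles in rad, forces in N, time in s.
With the tool pointing down it reaches from about 0.35 to 0.9 m from the base axis. Payload 7.2 kg.
Tool frame: the origin (TCP) lies midway between the tips of the shut fingers; the grasp point (between the pads) lies 19 mm behind it (manip.tcp_to_grasp is the distance from the TCP to the grasp point, in m); z points along the fingers, y is the line along which they close (so a half turn about z gives the same grasp; the last joint's range is limited). The gripper opens to 88 mm and grips with 3 to 60 N. Pads are 20 mm wide; open, the fingers measure 115 mm over their backs; the gripper's body (75 mm by 178 mm) begins 61 mm behind the grasp point.
Start: joints at [-1.407, 0.411, -0.013, 1.596, 0.006, 1.134, -0.082], TCP at [0.144, 0.608, 0.223] pointing down, gripper open.
Joint ranges: [-2.95, 2.95], [-0.29, 1.99], [-1.47, 1.44], [0.14, 2.54], [-1.03, 4.17], [0.13, 1.85], [-2.86, 2.86]. Speed limits (rad/s): [2.39, 2.39, 3.01, 3.01, 3.14, 3.14, 3.14].

INTERFACE

Orientations are given as [roll, pitch, yaw] about the fixed x, y, z axes, in that order (R = Rz(yaw) Ry(pitch) Rx(roll)).
In Python, from workcell import manip gives the robot as it stands.
- The arm moves only by the tool play_rows, never from a script. Its argument "plan" is a list of rows, each a list of 5 numbers: the shift along the tool's x, y, z each as a share of 0.3 m, from -1 to 1, then the turn about the tool's z as a share of 6 degrees, from -1 to 1, then the opening, from 0 (shut) to 1 (fully open). In form: [[tx, ty, tz, turn, fingers], ...]. A call has 1 to 12 rows; each row shifts and turns the commanded pose from where the row before left it, along the tool's axes as they then stand; what a row does not reach is not made up. A row lasts 1/8 s, in which the tool goes at most 62.5 mm and 10.7 degrees, less where a joint would pass 70% of its speed; a pose out of reach is approached as far as the arm can. A call with a number of a shift or a turn outside -1 to 1 is refused whole. A call with a gripper value outside its range is refused whole. The fingers move at their own pace and stop on an object; "grip_force" is the grip in N (left out, the last holds). Time passes only in rows, so rows that do not move let the fingers close. It gives the time, the measured TCP pose, the force, the opening and the grip force at its end, in the units of the state.
- manip.state(): the state, without advancing time (a new reading comes with each control period).
- manip.capture(name): name is "side" or "top"; returns a dict with "img" (480x640x3 uint8, red, green, blue), "z_map" (480x640 float32, m along the optical axis (not along the pixel's ray), 0 where there is no reading), "mtx" (3x3 intrinsics, pixels), "world_to_cam" (4x4, takes a point from world to camera coordinates). Camera axes: x right, y down, z forward; pixel columns grow to the right and rows downward; lengths in m; the calibration is good to about 2 mm. A picture is of the moment at which its call begins.
- manip.job_done(): hands the job in; it is judged then, once.
Trained networks look in a picture, given as the dict that the camera call returned (one of the last four; its "shot" number tells which), for a name from the list of things; names that differ only in an ending like _2 or _b are one class to them, and where a whole thing is asked for, a point or a joint stands for the part that bears it (a point fixed in the world has none). Each returns a list of dicts, best first, with "score" (0 to 1); they miss things now and then, are a little off and sometimes report something else, mostly with a low value. They report only what shows in the picture. A call takes as long as a camera call. They do not tell look-alikes from the thing itself.
- manip.boxes_of(picture, label): "at" ([column, row] in pixels, amid what is visible of it).
- manip.cut_out(picture, label): "region" (480x640 bool, what is visible of it) and "at" ([column, row] in pixels, amid what is visible of it).
- manip.tip_of(picture, label): "at" ([column, row] in pixels: a listed point, or the origin of a listed thing).
The state is a dict: "clock": time; "joint_pos": joint angles; "dq": joint speeds; "effort": joint torques, N m; "position": TCP position; "orientation": TCP orientation; "wrist_force": force on the tool from outside, world axes, zero at the start; "ft_torque": the same for the moment, N m; "finger_gap": finger opening in m; "grasp_force": force on a finger pad.
Only numpy, scipy, OpenCV 4.12 (cv2) and the standard library are available. Lean on these libraries where they do the work, as an engineer would, in place of code of your own. Each camera call takes 0.05 s, during which the arm holds its last target. There are 200 camera calls.

TASK

The round sieve plate has been sanitised, so nothing but the flat turner may lift it: take the turner by its handle, slide its blade all the way under the plate from the open side of the rinse tray, using the cross bar behind the plate to hold it, and lift the plate out on the blade without the gripper or arm touching it. Lower the plate gently so that it lies flat and centred across the two rails of the drying rack, draw the blade out from between the rails, and lay the turner flat on the bench clear of tray and rack. Leave the other things on the bench where they are.

Things in the scene. Friction and masses are not known exactly. Their poses are not given: they have to be found in the camera images.
- plate: Loose round perforated steel sieve plate, 140 mm diameter, 8 mm thick, about 0.2 kg (varies), flat on the tray floor. Origin: centre of its underside; z up. Underside flat to 62 mm radius, then bevelled up to 3.5 mm at the rim: a blade edge kept down on the floor gets under it. Pushed, it slides (friction varies) until it meets the tray's cross bar.
- turner: Loose steel turner (spatula) lying on its blade, 0.2 kg, centre of mass at x -33 mm. Origin: centre of the blade's underside; x to the blade's front edge, z up. Blade 100 mm long (x -50 to +50), 72 mm wide, 2 mm thick; across its rear edge a 12 mm high upturned heel (front face at x -47 mm), from which a 22 mm wide neck rises to the handle.
- turner_handle (a point): Point inside the turner's level black bar handle, at x -105 mm, z 48 mm in the turner's frame, same axes. The handle is 22 mm wide (y), 26 mm high (z 35 to 61 mm), and runs from x -70 to -160 mm.
- tray: Fixed white metal rinse tray, floor 280 mm long (x) by 200 mm wide (y), floor top 3 mm above the bench. Origin: centre of its underside. Rims 14 mm high at +x and both y sides; the -x side is open. A fixed metal cross bar (12 mm thick, 25 mm high) spans it beyond the plate; its near face lies anywhere from x +75 to +115 mm: this is not reported, find it by touch.
- rack_top (a point): Point midway between the drying rack's two rails, at the height of their top faces (65 mm above the bench). Rails run along its x, 130 mm long, 24 mm wide, 10 mm thick, inner faces at y +46 and -46 mm. The gap is open above and at both ends, down to a base board 8 mm thick. The blade fits down between them, its x along this x, handle at the rack's -x end.
- bottle_a: Brown glass beer bottle, 62 mm diameter, 210 mm high, standing. Bystander. Origin under its centre.
- bottle_b: Second brown glass beer bottle, same size, standing. Bystander. Origin under its centre.
- capjar: Clear jar, 84 mm diameter, 90 mm high. Bystander. Origin under its centre.
- cup: Paper-white cup, 76 mm diameter, 95 mm high. Bystander. Origin under its centre.
- brush: Cleaning brush lying on the bench. Bystander.
- bowl: White plastic bowl, 130 mm diameter, 50 mm high. Bystander. Origin under its centre.
- rack: The drying rack as a whole: two aluminium rails on legs on a wooden base board, 150 x 140 x 65 mm, fixed. Origin: centre of its underside, on the bench; axes as for its rail point.
Mind the look-alikes: they are no part of the job. What is shaped like the turner but turquoise or yellow is not meant.

How it is judged:
On the way:
1. the plate is carried on the turner's blade, at least 40 mm above the bench and clear of the tray (height (world z) of plate above 0.04 m and contact force between plate and turner above 0.3 N and contact force between plate and tray below 0.05 N and angle between plate's own z axis and vertical below 0.35 rad and x of plate in the frame of turner between -0.04 and 0.06 m and y of plate in the frame of turner between -0.04 and 0.04 m and z of plate in the frame of turner between -0.005 and 0.02 m), for 0.3 s.
At the end, for the whole second after the job is handed in: The plate lies at rest flat on both rails of the rack (within 4 mm of the rails' height, tilt under 0.06 rad), centred within 30 mm along the rails and 15 mm across them; the turner lies at rest flat on the bench on its blade (tilt under 0.08 rad), touching neither plate, tray nor rack (x of plate in the frame of rack_top between -0.03 and 0.03 m and y of plate in the frame of rack_top between -0.015 and 0.015 m and z of plate in the frame of rack_top between -0.004 and 0.004 m and angle between plate's own z axis and vertical below 0.06 rad and linear speed of each of plate, turner below 0.02 m/s and height (world z) of turner below 0.008 m and angle between turner's own z axis and vertical below 0.08 rad and contact force between turner and plate below 0.05 N and contact force between turner and tray below 0.05 N and contact force between turner and rack below 0.05 N).
It fails at once if the gripper or the arm touches the plate (contact force between plate and the fingers above 0.3 N or contact force between plate and the arm above 0.3 N).
It fails at once if the plate is dropped or slammed onto the rack (over 30 N) (contact force between plate and rack above 30 N).
It fails at once if the plate is tipped over (tilt over 0.7 rad) (angle between plate's own z axis and vertical above 0.7 rad).
It fails at once if a bystander is moved by more than 40 mm (distance of any of bottle_a, bottle_b, capjar, cup, brush, bowl from where it was at the start of the episode above 0.04 m).
It also fails if it takes over 67 s, if anything falls off the work surface, if the arm or the gripper's body presses on something with over 40 N, if the wrist force passes 120 N, or if a joint passes its speed limit or range.

## Working session

There is one attempt and no reset: what is moved stays moved. The work goes in short steps, Python scripts to look and compute and a tool call to move; the robot and the scene stay as the last step left them, time stands still between calls to the robot, and variables do not carry over. Pictures are saved under pics/ and viewed, at most 10 in all, crops included, and the job is handed in when it is done.

Besides the shell and the picture viewer there is one more tool, called after "Call:" by a JSON object that holds its "api" and its "payload". play_rows: Moves the arm, as the interface text tells. Its arguments: {"type":"object","properties":{"plan":{"type":"array"},"grip_force":{"type":"number"}},"required":["plan"]}

```bash
mkdir -p pics; ls; cat > h.py <<'E'
import numpy as np, cv2
from workcell import manip
def cap(n,f=None):
    c=manip.capture(n)
    if f: cv2.imwrite(f'pics/{f}.png',cv2.cvtColor(c['img'],cv2.COLOR_RGB2BGR))
    return c
def cloud(c):
    z=c['z_map']; K=c['mtx']; v,u=np.mgrid[:480,:640]
    P=np.stack([(u-K[0,2])/K[0,0]*z,(v-K[1,2])/K[1,1]*z,z,np.ones_like(z)],-1)
    W=P@np.linalg.inv(c['world_to_cam']).T
    W[z==0]=np.nan
    return W[...,:3]
def ray(c,uv,h):  # point on pixel ray at world height h
    T=np.linalg.inv(c['world_to_cam']); K=c['mtx']
    d=T[:3,:3]@np.array([(uv[0]-K[0,2])/K[0,0],(uv[1]-K[1,2])/K[1,1],1]); o=T[:3,3]
    return o+d*(h-o[2])/d[2]
def proj(c,p):
    q=c['world_to_cam'][:3]@np.append(p,1); q=c['mtx']@q; return q[:2]/q[2]
E
python3 - <<'E'
from h import *
np.set_printoptions(precision=3,suppress=True)
s=manip.state(); print(s['position'],s['orientation'],s['clock'])
for n in ['top','side']:
    c=cap(n,n+'0'); W=cloud(c)
    for l in ['plate','turner','turner_handle','tray','rack_top','rack']:
        for f in ['tip_of']:
            for r in getattr(manip,f)(c,l)[:4]:
                u,v=map(int,r['at']); print(n,l,[u,v],round(r['score'],2),W[min(v,479),min(u,639)])
E
```

```text
pics
[0.143 0.608 0.222] [-3.14  0.    2.91] 0.0
top plate [225, 203] 0.63 [0.573 0.252 0.008]
top turner [314, 186] 0.87 [ 0.628  0.001 -0.   ]
top turner [161, 291] 0.79 [0.322 0.422 0.004]
top turner [229, 300] 0.65 [ 0.3    0.234 -0.011]
top turner [412, 336] 0.64 [ 0.209 -0.278  0.004]
top turner_handle [437, 367] 0.81 [ 0.132 -0.335  0.062]
top turner_handle [310, 220] 0.74 [0.521 0.01  0.065]
top turner_handle [268, 298] 0.66 [0.307 0.119 0.065]
top turner_handle [291, 131] 0.5 [0.756 0.065 0.11 ]
top tray [215, 204] 0.67 [0.57  0.281 0.008]
top tray [478, 271] 0.35 [ 0.393 -0.465  0.002]
top rack_top [369, 206] 0.88 [ 0.572 -0.156  0.006]
top rack [369, 208] 0.96 [ 0.566 -0.156  0.005]
top rack [312, 186] 0.23 [0.627 0.007 0.006]
side plate [280, 180] 0.7 [0.57  0.248 0.014]
side plate [383, 282] 0.65 [ 0.56  -0.154  0.009]
side turner [359, 226] 0.92 [0.632 0.007 0.001]
side turner [163, 191] 0.81 [0.319 0.423 0.   ]
side turner [292, 427] 0.76 [ 0.222 -0.277  0.002]
side turner [199, 237] 0.61 [ 0.315  0.227 -0.002]
side turner_handle [327, 234] 0.97 [ 0.525 -0.003  0.061]
side turner_handle [387, 265] 0.7 [ 0.599 -0.125  0.007]
side turner_handle [113, 192] 0.69 [0.21  0.448 0.047]
side turner_handle [216, 247] 0.67 [0.313 0.12  0.064]
side tray [272, 179] 0.8 [0.558 0.268 0.011]
side rack_top [385, 265] 0.59 [ 0.597 -0.121  0.005]
side rack_top [490, 290] 0.53 [ 0.687 -0.329  0.059]
side rack [383, 280] 0.8 [ 0.562 -0.151  0.011]
```

View pics/top0.png

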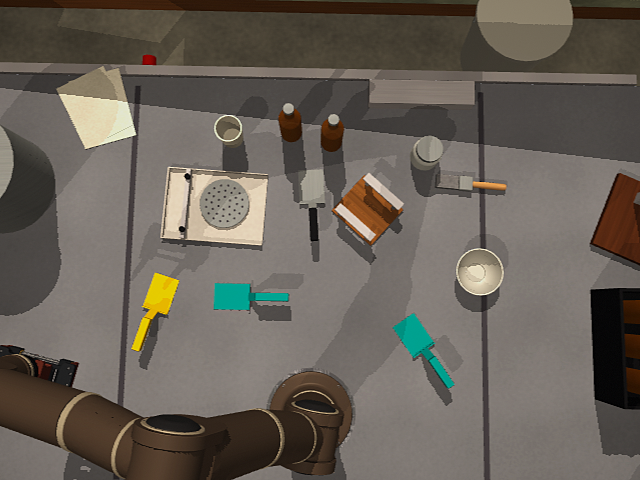

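View pics/side0.png

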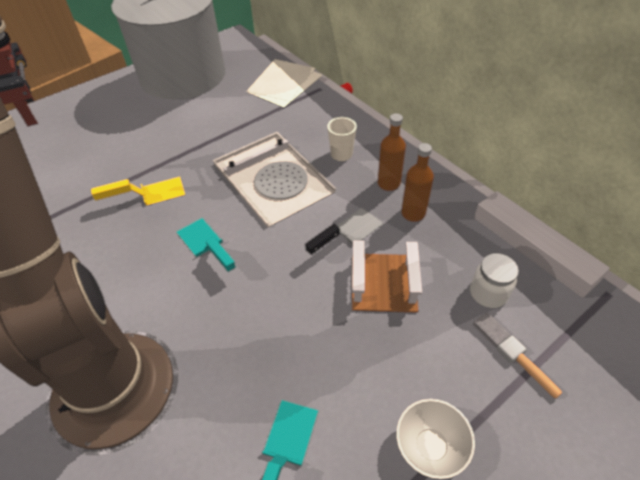

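Candidates for the turner: steel blade with black handle (314,186)/(313,222); turquoise ones (252,297) and (425,350); yellow (155,305). The steel and black one fits the description. The tray opens to the right in the top view (world -y), and its bar is at column ~185. The plate is at (225,203), the rack at (369,207).

```bash
cat > m.py <<'E'
from h import *
np.set_printoptions(precision=4,suppress=True)
def rect(P): 
    r=cv2.minAreaRect((P[:,:2]*1000).astype(np.float32)); return np.array(r[0]),np.array(r[1]),r[2]
c=cap('top'); W=cloud(c); I=c['img'].astype(int); Z=W[...,2]
hsv=cv2.cvtColor(c['img'],cv2.COLOR_RGB2HSV)
def box(x0,x1,y0,y1,z0,z1): return (W[...,0]>x0)&(W[...,0]<x1)&(W[...,1]>y0)&(W[...,1]<y1)&(Z>z0)&(Z<z1)
# handle
m=box(.4,.62,-.06,.08,.045,.08); print('handle',rect(W[m]),np.median(Z[m]),m.sum())
m=box(.56,.72,-.05,.06,.0,.08)&(I.sum(-1)>390); print('blade',rect(W[m]),m.sum())
# rails
m=box(.42,.7,-.3,-.04,.055,.08); n,lab=cv2.connectedComponents(m.astype(np.uint8))
for i in range(1,n):
    if (lab==i).sum()>80: print('rail',rect(W[lab==i]),np.median(Z[lab==i]))
# plate via network region + gray
for r in manip.cut_out(c,'plate')[:2]:
    R=r['region']; cn=max(cv2.findContours(R.astype(np.uint8),0,2)[0],key=cv2.contourArea)
    e=cv2.fitEllipse(cn); print('plate',e,ray(c,e[0],.011),r['score'])
for r in manip.cut_out(c,'tray')[:1]:
    R=r['region']|cv2.dilate(R.astype(np.uint8),np.ones((3,3))).astype(bool)
    print('tray',rect(W[R&(Z<.03)&(Z>-.02)]))
    cn=np.vstack([k for k in cv2.findContours(R.astype(np.uint8),0,2)[0]]); q=cv2.boxPoints(cv2.minAreaRect(cn)); print([ray(c,p,.01)[:2] for p in q])
E
python3 m.py; python3 - <<'E'
import cv2
i=cv2.imread('pics/top0.png')[110:260,150:420]
cv2.imwrite('pics/crop0.png',cv2.resize(i,None,fx=2.9,fy=2.9,interpolation=2))
E
```

```text
handle (array([511.1666, -22.7182]), array([89.3113, 71.2659]), 0.7821839451789856) 0.06058349039618727 267
blade (array([616.981 ,   3.5123]), array([ 82.4996, 130.9056]), 73.84687042236328) 529
rail (array([ 605.3599, -190.6324]), array([130.011,  27.373]), 47.96310806274414) 0.06492165709871056
rail (array([ 518.5118, -113.847 ]), array([128.7906,  25.9089]), 49.01045227050781) 0.06521848932965513
plate ((224.2747802734375, 203.28076171875), (47.66728210449219, 48.720035552978516), 158.11672973632812) [0.5717 0.2539 0.011 ] 0.56
tray (array([567.7741, 283.2225]), array([293.5089, 210.6807]), 86.8853759765625)
[array([0.4709, 0.4292]), array([0.6783, 0.4226]), array([0.6596, 0.1311]), array([0.4525, 0.142 ])]
```

View pics/crop0.png

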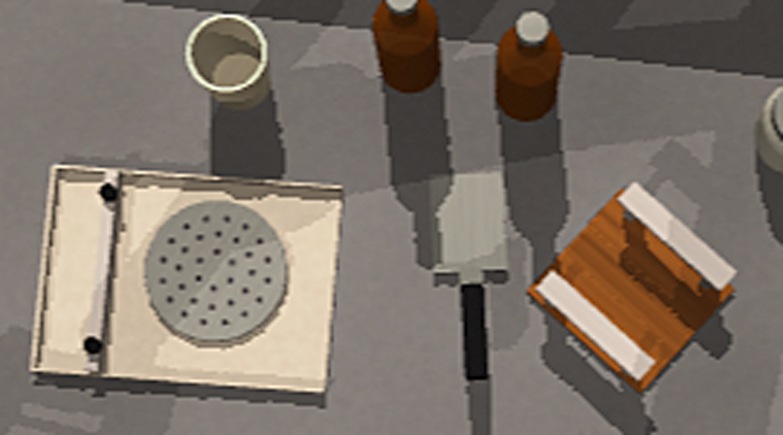

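The crop confirms it: steel blade at crop (472,225), black handle at (475,330), rack rails running diagonally. The open tray side is at crop x≈335 and the bar at x≈108.

```bash
cat >> m.py <<'E'
print('---')
m=box(.44,.60,-.03,.05,.05,.075); print('handle',rect(W[m]),np.median(Z[m]),m.sum())
P=W[m][:,:2]; d=np.linalg.svd(P-P.mean(0))[2][0]; d*=np.sign(d[0]); print(np.degrees(np.arctan2(d[1],d[0])),P.mean(0),np.ptp((P-P.mean(0))@d), ((P-P.mean(0))@d).min(),((P-P.mean(0))@d).max())
print('bar near edge',ray(c,(190,203),.028),'px')
m=box(.47,.67,.33,.42,.02,.035);print('bar',rect(W[m]),m.sum())
s=cap('side');Ws=cloud(s);z=Ws[...,2]
m=(Ws[...,0]>.44)&(Ws[...,0]<.6)&(Ws[...,1]>-.03)&(Ws[...,1]<.05)&(z>.05)&(z<.075);P=Ws[m];print('side handle',rect(P),m.sum())
E
python3 m.py | sed -n '/---/,$p'
```

```text
---
handle (array([510.8467,   0.342 ]), array([88.7271, 22.0334]), 3.8287994861602783) 0.06025442485680965 262
4.2561272536167065 [0.5104 0.0001] 0.0888011812212604 -0.04395982814992896 0.04484135307133145
bar near edge [0.5679 0.3471 0.028 ] px
bar (array([570.2454, 387.4022]), array([ 66.9084, 194.9633]), 87.42147064208984) 304
side handle (array([512.4077,  -0.0704]), array([90.1711, 24.5651]), 3.1321065425872803) 394
```

Call:
{"api": "play_rows", "payload": {"plan": [[-0.14,-0.13,0,0,1],[-0.14,-0.13,0,0,1],[-0.14,-0.13,0,0,1],[-0.14,-0.13,0,0,1],[-0.14,-0.13,0,0,1],[-0.14,-0.13,0,0,1],[-0.14,-0.13,0,0,1],[-0.14,-0.13,0,0,1],[-0.14,-0.13,0,0,1],[-0.14,-0.13,0,0,1],[-0.14,-0.13,0,0,1],[-0.14,-0.13,0,0,1]]}}

```text
clock: 2.55
position: [0.5275, 0.0355, 0.223]
orientation: [3.141, 0.001, 2.91]
wrist_force: [0.7, 0.4, 0.3]
finger_gap: 0.0879
grasp_force: 0.0
```

Call:
{"api": "play_rows", "payload": {"plan": [[0,0,0,1,1],[0,0,0,1,1],[0,0,0,1,1],[0,0,0,1,1],[0,0,0,1,1],[0,0,0,1,1],[0,0,0,1,1],[0,0,0,1,1],[0,0,0,1,1],[0,0,0,1,1],[0,0,0,1,1],[0,0,0,1,1]]}}

```text
clock: 4.05
position: [0.5266, 0.0371, 0.2228]
orientation: [3.141, -0.0, 1.65]
wrist_force: [-0.6, 0.8, 0.8]
finger_gap: 0.0878
grasp_force: 0.0
```

Call:
{"api": "play_rows", "payload": {"plan": [[0,0,0,1,1],[0,0,0,1,1],[0,0,0,1,1],[0,0,0,1,1],[0,0,0,1,1],[0,0,0,1,1],[0,0,0,1,1],[0,0,0,1,1],[0,0,0,1,1],[0,0,0,1,1],[0,0,0,1,1],[0,0,0,1,1]]}}

```text
clock: 5.55
position: [0.5266, 0.0372, 0.2227]
orientation: [-3.141, -0.0, 0.393]
wrist_force: [-0.0, -0.1, 0.1]
finger_gap: 0.0882
grasp_force: 0.0
```

Call:
{"api": "play_rows", "payload": {"plan": [[0,0,0,1,1],[0,0,0,1,1],[0,0,0,1,1],[0,0,0,0,1]]}}

```text
clock: 6.05
position: [0.5266, 0.0372, 0.2226]
orientation: [3.142, -0.0, 0.083]
wrist_force: [-1.0, 0.1, 0.4]
finger_gap: 0.0878
grasp_force: 0.0
```

```bash
cat > g.py <<'E'
import sys
from h import *
np.set_printoptions(precision=4,suppress=True)
s=manip.state(); p=np.array(s['position']); o=s['orientation']; y=o[2]
print('t',s['clock'],'p',p,'o',np.degrees(o),'f',np.array(s['wrist_force']),'tq',np.array(s['ft_torque']),'gap',s['finger_gap'],'gf',s['grasp_force'],'q',np.array(s['joint_pos']))
if len(sys.argv)>3:   # goal x y z [yaw deg]: total shift in tool units at present yaw
    d=np.array(list(map(float,sys.argv[1:4])))-p
    x=np.array([np.cos(y),np.sin(y)])
    print('units',np.array([d[:2]@x,d[0]*x[1]-d[1]*x[0],-d[2]])/.3)
    if len(sys.argv)>4: print('turns',-((float(sys.argv[4])-np.degrees(y)+180)%360-180)/6)
E
python3 g.py .538 .002 .029 4
```

```text
t 6.05 p [0.5266 0.0372 0.2226] o [179.9965  -0.0011   4.777 ] f [-1.0138  0.1096  0.3512] tq [0.0323 0.1472 0.0091] gap 0.08776674822001779 gf 0.0 q [-0.9245  0.3463  0.9783  1.8754 -0.3232  1.0895 -1.3085]
units [0.0281 0.1201 0.6455]
turns 0.1294991296939969
```

Call:
{"api": "play_rows", "payload": {"plan": [[0.028,0.12,0,0.1,1],[0,0,0.15,0,1],[0,0,0.15,0,1],[0,0,0.15,0,1],[0,0,0.1,0,1],[0,0,0.06,0,1],[0,0,0.035,0,1],[0,0,0,0,0],[0,0,0,0,0],[0,0,0,0,0],[0,0,0,0,0],[0,0,0,0,0]], "grip_force": 60}}

```text
clock: 7.55
position: [0.538, 0.002, 0.0293]
orientation: [-3.141, -0.0, 0.072]
wrist_force: [-0.5, 0.2, -0.6]
finger_gap: 0.0412
grasp_force: 0.0
```

```bash
python3 g.py .538 .002 .029 4
```

```text
t 7.55 p [0.538  0.002  0.0293] o [-179.9914   -0.0199    4.1295] f [-0.5218  0.2227 -0.6422] tq [-0.0112  0.1649  0.0116] gap 0.04120312435613695 gf 0.0 q [-0.636   0.6277  0.7369  2.0141 -0.6275  0.7375 -1.0086]
units [-0.0001 -0.0002  0.0012]
turns 0.02157861511976004
```

Call:
{"api": "play_rows", "payload": {"plan": [[0,0,0,0,0],[0,0,0,0,0],[0,0,0,0,0],[0,0,0,0,0],[0,0,0,0,0],[0,0,-0.05,0,0],[0,0,-0.1,0,0],[0,0,-0.1,0,0],[0,0,-0.1,0,0],[0,0,0,0,0]]}}

```text
clock: 8.8
position: [0.5392, 0.0017, 0.1365]
orientation: [-3.141, -0.004, 0.072]
wrist_force: [-0.0, 0.4, -2.1]
finger_gap: 0.0212
grasp_force: 60.0
```

```bash
cat > blade.py <<'E'
from h import *
np.set_printoptions(precision=4,suppress=True)
# fit plane/outline of blade relative to TCP, from both cameras; region in tool frame
s=manip.state(); p=np.array(s['position']); y=s['orientation'][2]
X=np.array([np.cos(y),np.sin(y)]); Y=np.array([-X[1],X[0]])
for n in ['top','side']:
    c=cap(n,None); W=cloud(c); d=W-p; a=d[...,:2]@X; b=d[...,:2]@Y
    m=(a>.045)&(a<.135)&(abs(b)<.033)&(abs(d[...,2]+.028)<.02)
    P=np.stack([a[m],b[m],W[...,2][m]],-1)
    k=np.linalg.lstsq(np.c_[P[:,:2],np.ones(len(P))],P[:,2],rcond=None)[0]
    print(n,m.sum(),'slope fwd/side deg',np.degrees(k[:2]),'z at a=.088 rel tcp',k@[.088,0,1]-p[2])
    m=(abs(b)<.06)&(a>0)&(a<.19)&(abs(d[...,2]+.028)<.02)
    r=cv2.minAreaRect(np.c_[a[m],b[m]].astype(np.float32)*1000); print('   outline',r)
E
python3 g.py; python3 blade.py
```

```text
t 8.8 p [0.5392 0.0017 0.1365] o [-179.9603   -0.2298    4.1121] f [-0.0487  0.3599 -2.0663] tq [-0.034   0.2626 -0.0322] gap 0.021164966511286347 gf 59.97700273990631 q [-0.758   0.4789  0.891   1.9448 -0.4645  0.9316 -1.136 ]
top 3 slope fwd/side deg [15.6329 38.7428] z at a=.088 rel tcp -0.018574279318303563
   outline ((162.1512451171875, -38.51282501220703), (19.64900779724121, 63.418357849121094), 67.87599182128906)
side 305 slope fwd/side deg [-0.254  -0.4037] z at a=.088 rel tcp -0.02863165149851571
   outline ((115.28692626953125, -19.33800506591797), (56.63362121582031, 159.0650634765625), 80.98693084716797)
```

Call:
{"api": "play_rows", "payload": {"plan": [[0,0,0,-1,0],[0,0,0,-1,0],[0,0,0,-1,0],[0,0,0,-1,0],[0,0,0,-1,0],[0,0,0,-1,0],[0,0,0,-1,0],[0,0,0,-1,0],[0,0,0,-1,0],[0,0,0,-1,0],[0,0,0,-1,0],[0,0,0,-1,0]]}}

```text
clock: 10.4
position: [0.537, 0.0018, 0.1327]
orientation: [-3.139, 0.001, 1.332]
wrist_force: [-0.5, -0.4, -1.5]
finger_gap: 0.0214
grasp_force: 60.0
```

Call:
{"api": "play_rows", "payload": {"plan": [[0,0,0,-0.9,0],[0,0,0,-0.85,0],[0,0,0,0,0],[0,0,0,0,0]]}}

```text
clock: 10.9
position: [0.5375, 0.0017, 0.1335]
orientation: [-3.14, 0.0, 1.51]
wrist_force: [0.5, 0.0, -1.3]
finger_gap: 0.0214
grasp_force: 60.0
```

```bash
python3 g.py .5578 .026 .06 86.5; python3 blade.py; python3 - <<'E'
from h import *
c=cap('top','top1')
for r in manip.cut_out(c,'plate')[:2]:
    cn=max(cv2.findContours(r['region'].astype(np.uint8),0,2)[0],key=cv2.contourArea); e=cv2.fitEllipse(cn); print(e,ray(c,e[0],.011),r['score'])
E
```

```text
t 10.9 p [0.5375 0.0017 0.1335] o [-179.9373    0.0153   86.4986] f [ 0.5042  0.0159 -1.3402] tq [-0.1285  0.0371  0.0549] gap 0.0213604714158564 gf 59.97703671455383 q [-0.4957  0.3907  0.515   1.9325 -0.2453  0.881   0.0835]
units [0.0849 0.0624 0.245 ]
turns -0.00023713245518308668
top 509 slope fwd/side deg [ 0.1411 -0.1742] z at a=.088 rel tcp -0.027143090293920022
   outline ((109.23051452636719, 3.0656394958496094), (72.93024444580078, 63.38389205932617), 89.01240539550781)
side 134 slope fwd/side deg [-0.2571 -0.2286] z at a=.088 rel tcp -0.02712540154913881
   outline ((88.399169921875, 6.205953598022461), (64.8681411743164, 109.05154418945312), 88.64384460449219)
((224.3909149169922, 202.87705993652344), (48.22543716430664, 49.26775360107422), 47.41530227661133) [0.5728303  0.25361768 0.011     ] 0.78
```

View pics/top1.png

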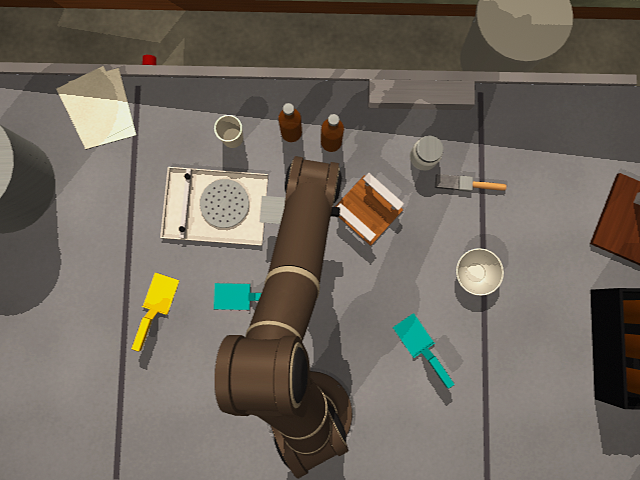

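Call:
{"api": "play_rows", "payload": {"plan": [[0.1,0.064,0,0,0],[0,0,0.1,0,0],[0,0,0.1,0,0],[0,0,0.08,0,0],[0,0,0.04,0,0],[0,0,0.005,0,0],[0,0,0,0,0],[0,0,0,0,0]]}}

```text
clock: 12.1
position: [0.5595, 0.0307, 0.0375]
orientation: [3.14, -0.0, 1.512]
wrist_force: [0.7, -0.2, -1.9]
finger_gap: 0.0217
grasp_force: 60.0
```

```bash
python3 g.py .5586 .031 .032 86.5; python3 blade.py
```

```text
t 12.1 p [0.5595 0.0307 0.0375] o [179.9125  -0.0275  86.6159] f [ 0.676  -0.2092 -1.881 ] tq [-0.1789  0.017  -0.0401] gap 0.021738900714647975 gf 59.97705817222595 q [-0.4649  0.5615  0.4328  1.9436 -0.3507  0.7084  0.1194]
units [ 0.0007 -0.0031  0.0185]
turns 0.019320186289462526
top 308 slope fwd/side deg [-0.7945  0.2077] z at a=.088 rel tcp -0.02639363391970142
   outline ((139.35653686523438, 0.16431045532226562), (119.44183349609375, 101.74230194091797), 89.71754455566406)
side 73 slope fwd/side deg [ 3.362  -6.5114] z at a=.088 rel tcp -0.027505628659529466
   outline ((94.90385437011719, 0.3765716552734375), (189.71615600585938, 119.62796020507812), 0.31324252486228943)
```

Call:
{"api": "play_rows", "payload": {"plan": [[0,0,0.01,0,0],[0,0,0.01,0,0],[0,0,0,0,0]]}}

```text
clock: 12.58
position: [0.559, 0.0303, 0.0309]
orientation: [3.141, -0.0, 1.511]
wrist_force: [-1.5, -1.4, 4.5]
finger_gap: 0.0214
grasp_force: 60.0
```

Call:
{"api": "play_rows", "payload": {"plan": [[0,0,0.004,0,0],[0,0,0.004,0,0],[0,0,0,0,0]]}}

```text
clock: 12.95
position: [0.5591, 0.0294, 0.0289]
orientation: [3.141, 0.001, 1.511]
wrist_force: [-2.6, -4.7, 7.5]
finger_gap: 0.0216
grasp_force: 60.0
```

```bash
python3 g.py
```

```text
t 12.95 p [0.5591 0.0294 0.0289] o [179.9709   0.03    86.559 ] f [-2.5828 -4.6848  7.5425] tq [-0.1997  0.6639  0.2773] gap 0.021570649040051636 gf 60.00437378883362 q [-0.4577  0.5748  0.4259  1.9477 -0.3585  0.6925  0.1267]
```

Call:
{"api": "play_rows", "payload": {"plan": [[0,0,-0.008,0,0],[0,0,0,0,0],[0,0,0,0,0]]}}

```text
clock: 13.32
position: [0.5587, 0.0309, 0.0304]
orientation: [-3.141, -0.0, 1.512]
wrist_force: [-1.0, -0.9, -1.7]
finger_gap: 0.0213
grasp_force: 60.0
```

```bash
python3 g.py; python3 - <<'E'
from h import *
c=cap('side'); p=np.array(manip.state()['position']); u,v=map(int,proj(c,p+[0,.09,-.02])); print(u,v)
i=cv2.cvtColor(c['img'],cv2.COLOR_RGB2BGR)[v-75:v+75,u-100:u+100]; cv2.imwrite('pics/s1.png',cv2.resize(i,None,fx=4,fy=4,interpolation=2))
E
```

```text
t 13.325 p [0.5587 0.0309 0.0304] o [-179.9798   -0.0021   86.6371] f [-1.0044 -0.864  -1.7206] tq [-0.2025  0.1159  0.0082] gap 0.021292736761206483 gf 59.99257743358612 q [-0.4604  0.5723  0.4264  1.947  -0.3569  0.6962  0.1244]
306 210
```

View pics/s1.png

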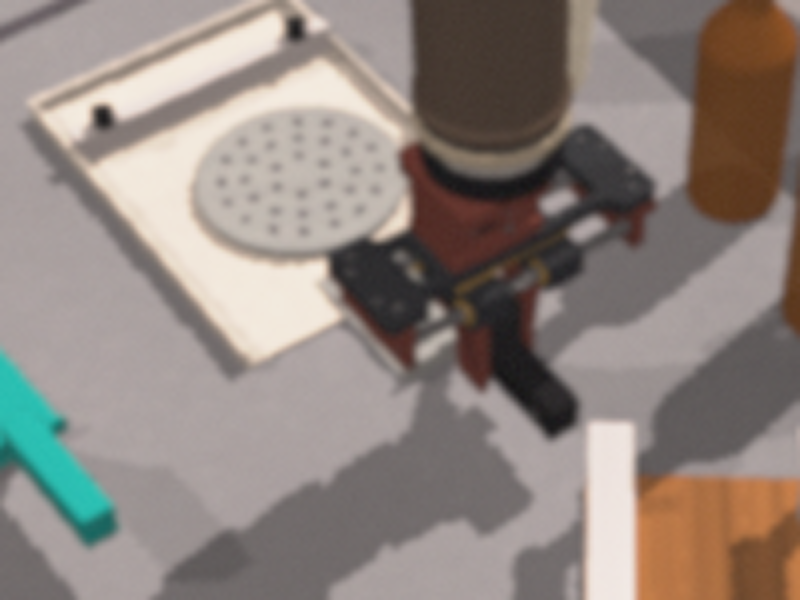

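The side crop shows the blade in the open mouth of the tray, with the plate at (300,180) and the bar beyond it. Pressing seems to have pitched the turner slightly nose-up in the grip. I'll push on, then let it settle flat and regrip.

Call:
{"api": "play_rows", "payload": {"plan": [[0.025,0,0.001,0,0],[0.025,0,0,0,0],[0.025,0,0,0,0],[0.025,0,0,0,0],[0,0,0,0,0]]}}

```text
clock: 14.0
position: [0.5608, 0.0619, 0.0304]
orientation: [3.141, -0.001, 1.513]
wrist_force: [0.5, 0.8, -2.1]
finger_gap: 0.0217
grasp_force: 60.0
```

Call:
{"api": "play_rows", "payload": {"plan": [[0.025,0,0,0,0],[0.025,0,0,0,0],[0.025,0,0,0,0],[0,0,0,0,0]]}}

```text
clock: 14.5
position: [0.5626, 0.0833, 0.0308]
orientation: [3.14, 0.0, 1.512]
wrist_force: [-0.0, -2.3, 3.9]
finger_gap: 0.0213
grasp_force: 60.0
```

```bash
cat > pl.py <<'E'
from h import *
np.set_printoptions(precision=4,suppress=True)
import sys
p=np.array(manip.state()['position']); y=manip.state()['orientation'][2]
X=np.array([np.cos(y),np.sin(y)]); Y=np.array([-X[1],X[0]])
for n in ['top','side']:
    c=cap(n)
    for r in manip.cut_out(c,'plate')[:2]:
        cn=max(cv2.findContours(r['region'].astype(np.uint8),0,2)[0],key=cv2.contourArea)
        if len(cn)<6: continue
        W=cloud(c)[r['region']]; h=np.nanmedian(W[:,2])
        e=cv2.fitEllipse(cn); q=ray(c,e[0],h); d=q[:2]-p[:2]; print(n,round(r['score'],2),'axes',np.array(e[1]),q,'in tool fwd/left',d@X,d@Y)
        A=W-q; k=np.linalg.lstsq(np.c_[A[:,:2]@np.c_[X,Y],np.ones(len(A))],W[:,2],rcond=None)[0]; print('    slope deg',np.degrees(k[:2]))
E
python3 g.py; python3 pl.py
```

```text
t 14.5 p [0.5626 0.0833 0.0308] o [179.9271   0.0003  86.6193] f [-0.0076 -2.2873  3.8954] tq [-0.8255 -0.0173 -0.046 ] gap 0.021317599081333006 gf 59.99496638774872 q [-0.5503  0.5833  0.4287  1.9255 -0.3598  0.7068  0.0335]
top 0.7 axes [48.0976 48.9023] [0.5756 0.2844 0.0132] in tool fwd/left 0.20153043264774143 -0.0010591146391471379
 ** On entry to DLASCL parameter number  4 had an illegal value
 ** On entry to DLASCL parameter number  4 had an illegal valueTraceback (most recent call last):
  File "pl.py", line 13, in <module>
    A=W-q; k=np.linalg.lstsq(np.c_[A[:,:2]@np.c_[X,Y],np.ones(len(A))],W[:,2],rcond=None)[0]; print('    slope deg',np.degrees(k[:2]))
             ~~~~~~~~~~~~~~~^^^^^^^^^^^^^^^^^^^^^^^^^^^^^^^^^^^^^^^^^^^^^^^^^^^^^^^^^^^^^
    x, resids, rank, s = _umath_linalg.lstsq(a, b, rcond,
                         ~~~~~~~~~~~~~~~~~~~^^^^^^^^^^^^^
                                             signature=signature)
                                             ^^^^^^^^^^^^^^^^^^^^
    raise LinAlgError("SVD did not converge in Linear Least Squares")
numpy.linalg.LinAlgError: SVD did not converge in Linear Least Squares
```

Call:
{"api": "play_rows", "payload": {"plan": [[0.02,0,0,0,0],[0.02,0,0,0,0],[0.02,0,0,0,0],[0,0,0,0,0]]}}

```text
clock: 15.1
position: [0.5639, 0.0997, 0.0312]
orientation: [3.14, 0.001, 1.511]
wrist_force: [-0.5, -7.4, 9.5]
finger_gap: 0.0215
grasp_force: 60.0
```

```bash
sed -i 's/W=cloud(c)\[r\[.region.\]\]; /W=cloud(c)[r["region"]]; W=W[~np.isnan(W[:,0])]; /' pl.py; python3 g.py; python3 pl.py
```

```text
t 15.1 p [0.5639 0.0997 0.0312] o [179.9049   0.0609  86.5532] f [-0.4737 -7.3964  9.5183] tq [-1.6977  0.1099  0.049 ] gap 0.021489664521813303 gf 59.996312856674194 q [-0.5787  0.5881  0.4306  1.9159 -0.3599  0.7121  0.0034]
top 0.94 axes [47.434  48.2574] [0.5753 0.2847 0.0136] in tool fwd/left 0.1853958611579973 -0.00029996388185725593
    slope deg [-2.0495 -0.173 ]
side 0.62 axes [30.1803 44.9955] [0.5671 0.2975 0.013 ] in tool fwd/left 0.19766947237545474 0.008654991089913869
    slope deg [-17.7103  -1.3335]
```

Call:
{"api": "play_rows", "payload": {"plan": [[0,0,0,0,0.45],[0,0,0,0,0.45],[0,0,0,0,0.45],[0,0,0,0,0.45],[0,0,0,0,0],[0,0,0,0,0],[0,0,0,0,0],[0,0,0,0,0],[0,0,0,0,0]]}}

```text
clock: 16.42
position: [0.5631, 0.101, 0.0303]
orientation: [3.141, -0.0, 1.512]
wrist_force: [1.6, -0.1, -0.8]
finger_gap: 0.0215
grasp_force: 60.0
```

```bash
python3 g.py; python3 pl.py
```

```text
t 16.425 p [0.5631 0.101  0.0303] o [179.99    -0.0033  86.613 ] f [ 1.5682 -0.0882 -0.8039] tq [-0.054  -0.1    -0.0984] gap 0.021492420572306038 gf 59.983566999435425 q [-0.579   0.589   0.4287  1.9165 -0.3613  0.7118  0.0037]
top 0.75 axes [46.9115 48.0576] [0.5739 0.2859 0.0125] in tool fwd/left 0.1852001534889726 0.00011412711915621994
    slope deg [-1.5866  0.1101]
side 0.97 axes [29.8965 43.5727] [0.5666 0.299  0.0122] in tool fwd/left 0.19777757245475808 0.008208097112737654
    slope deg [-3.9954 -0.0692]
```

Call:
{"api": "play_rows", "payload": {"plan": [[0.025,0,0,0,0],[0.025,0,0,0,0],[0.025,0,0,0,0],[0.025,0,0,0,0],[0.025,0,0,0,0],[0,0,0,0,0]]}}

```text
clock: 17.38
position: [0.5653, 0.14, 0.0303]
orientation: [3.141, -0.001, 1.513]
wrist_force: [0.3, 0.1, -0.0]
finger_gap: 0.0221
grasp_force: 60.0
```

```bash
python3 g.py; python3 pl.py
```

```text
t 17.375 p [0.5653 0.14   0.0303] o [179.9899  -0.0595  86.6933] f [ 0.2957  0.095  -0.0288] tq [-0.0353  0.0121 -0.04  ] gap 0.022054385617426904 gf 59.98337924480438 q [-0.6393  0.6024  0.4288  1.8909 -0.3646  0.7249 -0.0586]
top 0.83 axes [34.3055 50.3416] [0.5741 0.3007 0.0127] in tool fwd/left 0.16090062642193753 0.00046955907078722117
    slope deg [-10.8462   4.1791]
side 0.86 axes [29.2184 36.9147] [0.5555 0.2997 0.0123] in tool fwd/left 0.15884459135609108 0.018994923440329207
    slope deg [-2.0813 -0.3522]
side 0.62 axes [26.1592 80.4297] [ 0.7427 -0.0609  0.1108] in tool fwd/left -0.190388752672232 -0.18863743415488105
    slope deg [ 26.2527 -35.6125]
```

Call:
{"api": "play_rows", "payload": {"plan": [[0.025,0,0,0,0],[0.025,0,0,0,0],[0.02,0,0,0,0],[0,0,0,0,0]]}}

```text
clock: 18.08
position: [0.5666, 0.1593, 0.0303]
orientation: [3.141, 0.0, 1.512]
wrist_force: [0.6, -2.7, 0.3]
finger_gap: 0.0214
grasp_force: 60.0
```

```bash
python3 g.py; python3 - <<'E'
from h import *
c=cap('top','top2'); cv2.imwrite('pics/top2c.png',cv2.resize(cv2.imread('pics/top2.png')[140:260,150:330],None,fx=4,fy=4,interpolation=2))
for r in manip.cut_out(c,'plate')[:1]:
    v,u=np.nonzero(r['region']); i=u.argmin(); print(r['score'],u.min(),ray(c,(u.min()-.5,np.median(v[u==u.min()])),.009))
E
```

```text
t 18.075 p [0.5666 0.1593 0.0303] o [179.9899   0.0225  86.6069] f [ 0.5523 -2.6741  0.3005] tq [-0.5474  0.0327 -0.0477] gap 0.02139334300318051 gf 59.98368680477142 q [-0.67    0.6111  0.4307  1.8749 -0.3652  0.7336 -0.0926]
0.73 189 [0.56813138 0.35524669 0.009     ]
```

View pics/top2c.png

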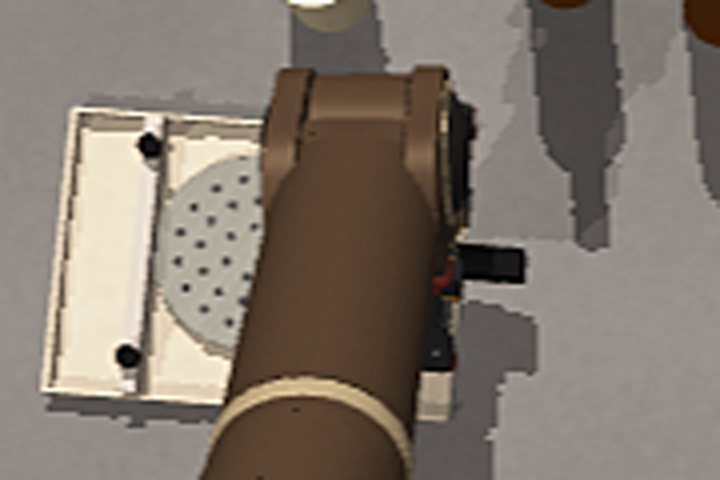

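The crop shows the plate rim at (155,255) touching the bar, with the blade mostly under it. About 15 mm remain before the heel.

Call:
{"api": "play_rows", "payload": {"plan": [[0.015,0,0,0,0],[0.015,0,0,0,0],[0.013,0,0,0,0],[0,0,0,0,0]]}}

```text
clock: 18.68
position: [0.5673, 0.1713, 0.0304]
orientation: [-3.142, 0.001, 1.511]
wrist_force: [-0.6, -4.9, 1.6]
finger_gap: 0.0217
grasp_force: 60.0
```

```bash
python3 g.py
```

```text
t 18.675 p [0.5673 0.1713 0.0304] o [-179.9957    0.0575   86.5752] f [-0.6249 -4.9013  1.5728] tq [-1.0678  0.0741 -0.03  ] gap 0.02165581440926127 gf 59.98389780521393 q [-0.6882  0.6167  0.4315  1.8644 -0.3657  0.7395 -0.1128]
```

Call:
{"api": "play_rows", "payload": {"plan": [[-0.005,0,0,0,0],[0,0,-0.01,0,0],[0,0,-0.01,0,0],[0,0,-0.02,0,0],[0,0,-0.02,0,0],[0,0,0,0,0]]}}

```text
clock: 19.42
position: [0.5676, 0.171, 0.0491]
orientation: [3.141, -0.001, 1.512]
wrist_force: [0.5, -0.4, -3.6]
finger_gap: 0.0216
grasp_force: 60.0
```

```bash
python3 g.py; python3 pl.py
```

```text
t 19.425 p [0.5676 0.171  0.0491] o [179.9384  -0.0359  86.6271] f [ 0.5035 -0.4138 -3.6237] tq [-0.434   0.0984 -0.0942] gap 0.021589255432388783 gf 59.98271048069 q [-0.6978  0.5894  0.4456  1.8568 -0.3509  0.7719 -0.1225]
top 0.92 axes [21.5058 47.0696] [0.5716 0.3221 0.0315] in tool fwd/left 0.1510924028264362 0.004880090266755357
    slope deg [-16.7304   2.0893]
side 0.96 axes [12.871  30.9194] [0.5242 0.2895 0.0309] in tool fwd/left 0.11573752120936065 0.05024905001794999
    slope deg [-3.3164  4.9592]
side 0.67 axes [78.6211 84.4886] [ 0.5672 -0.1493  0.0091] in tool fwd/left -0.31981600823389755 -0.01841317605139641
    slope deg [ 1.9285 -0.1888]
```

Call:
{"api": "play_rows", "payload": {"plan": [[0,0,-0.03,0,0],[0,0,-0.05,0,0],[0,0,-0.06,0,0],[0,0,-0.06,0,0],[0,0,-0.06,0,0],[0,0,-0.04,0,0],[0,0,-0.02,0,0],[0,0,0,0,0]]}}

```text
clock: 20.62
position: [0.5672, 0.1709, 0.1445]
orientation: [3.141, -0.0, 1.512]
wrist_force: [-0.5, 0.1, -4.6]
finger_gap: 0.0217
grasp_force: 60.0
```

```bash
python3 g.py; python3 - <<'E'
from h import *
s=manip.state();p=np.array(s['position']);y=s['orientation'][2]
c=cap('side'); X=np.array([np.cos(y),np.sin(y)]);Y=np.array([-X[1],X[0]])
W=cloud(c);d=W-p;a=d[...,:2]@X;b=d[...,:2]@Y
m=(a>.06)&(a<.19)&(abs(b)<.08)&(d[...,2]<-.005)&(d[...,2]>-.04)
k=np.linalg.lstsq(np.c_[a[m],b[m],np.ones(m.sum())],d[...,2][m],rcond=None)[0]; print(m.sum(),np.degrees(k[:2]),k@[.11,0,1],a[m].max(),b[m].min(),b[m].max())
u,v=map(int,proj(c,p+[0,.07,-.02])); i=cv2.cvtColor(c['img'],cv2.COLOR_RGB2BGR)[v-75:v+75,u-100:u+100]; cv2.imwrite('pics/s2.png',cv2.resize(i,None,fx=4,fy=4,interpolation=2))
E
```

```text
t 20.625 p [0.5672 0.1709 0.1445] o [179.9898  -0.0144  86.6263] f [-0.4758  0.1466 -4.5722] tq [-0.4283  0.0387  0.0234] gap 0.02173955949254399 gf 59.98273193836212 q [-0.7496  0.4658  0.5097  1.7904 -0.272   0.9552 -0.1858]
584 [-0.11604658 -0.40272506] -0.017197742900344083 0.17705039806889245 -0.06809165554728577 0.06869173214764006
```

View pics/s2.png

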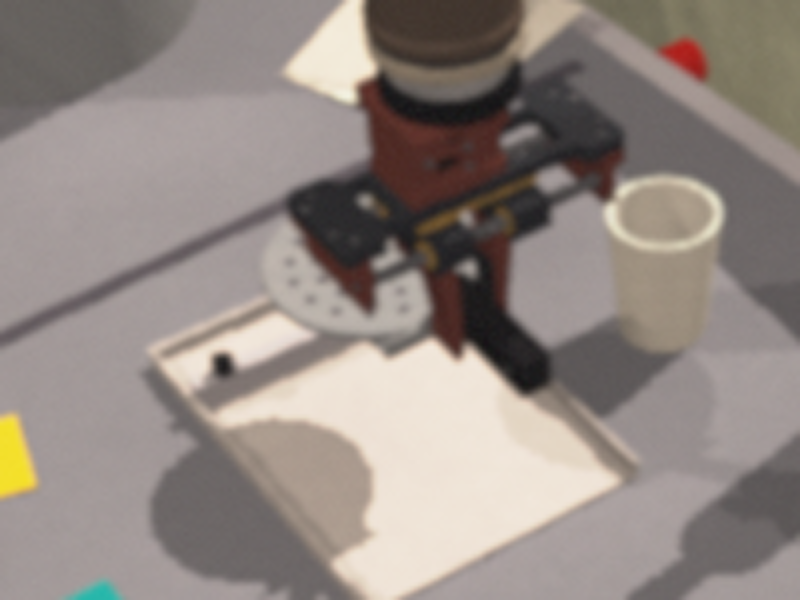

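Side crop: the plate lies level on the blade, well clear of the tray. Carrying it to the rack now.

Call:
{"api": "play_rows", "payload": {"plan": [[-0.03,-0.004,0,0,0],[-0.06,-0.008,0,0,0],[-0.09,-0.012,0,0,0],[-0.09,-0.012,0,0,0],[-0.09,-0.012,0,0,0],[-0.09,-0.012,0,0,0],[-0.09,-0.012,0,0,0],[-0.09,-0.012,0,0,0],[-0.09,-0.012,0,0,0],[-0.09,-0.012,0,0,0],[-0.09,-0.012,0,0,0],[-0.09,-0.012,0,0,0]]}}

```text
clock: 22.18
position: [0.509, -0.1256, 0.1443]
orientation: [-3.142, 0.0, 1.51]
wrist_force: [0.5, 0.2, -3.7]
finger_gap: 0.0217
grasp_force: 60.0
```

Call:
{"api": "play_rows", "payload": {"plan": [[-0.09,-0.012,0,0,0],[-0.09,-0.012,0,0,0],[-0.09,-0.012,0,0,0],[-0.07,-0.01,0,0,0],[-0.04,-0.006,0,0,0],[-0.02,-0.002,0,0,0],[0,0,0,0.3,0],[0,0,0,0.6,0],[0,0,0,0.6,0],[0,0,0,0.6,0],[0,0,0,0.6,0],[0,0,0,0.6,0]]}}

```text
clock: 23.68
position: [0.4872, -0.2409, 0.1442]
orientation: [-3.141, -0.001, 1.165]
wrist_force: [-1.1, 0.6, -4.3]
finger_gap: 0.0219
grasp_force: 60.0
```

Call:
{"api": "play_rows", "payload": {"plan": [[0,0,0,0.6,0],[0,0,0,0.6,0],[0,0,0,0.6,0],[0,0,0,0.6,0],[0,0,0,0.45,0],[0,0,0,0.2,0],[0,0,0,0,0],[0,0,0,0,0]]}}

```text
clock: 24.68
position: [0.4869, -0.2419, 0.1443]
orientation: [-3.141, -0.0, 0.848]
wrist_force: [-0.0, 0.6, -4.2]
finger_gap: 0.0217
grasp_force: 60.0
```

```bash
python3 g.py .4884 -.2353 .12 48.5; python3 - <<'E'
from h import *
s=manip.state();p=np.array(s['position']);y=s['orientation'][2]
X=np.array([np.cos(y),np.sin(y)]);Y=np.array([-X[1],X[0]])
for n in ['side','top']:
    c=cap(n,n+'3'); W=cloud(c);d=W-p;a=d[...,:2]@X;b=d[...,:2]@Y
    m=(a>.045)&(a<.22)&(abs(b)<.1)&(d[...,2]<-.008)&(d[...,2]>-.032)
    k=np.linalg.lstsq(np.c_[a[m],b[m],np.ones(m.sum())],d[...,2][m],rcond=None)[0]; print(n,m.sum(),np.degrees(k[:2]),k@[.11,0,1],'a',a[m].min(),a[m].max(),'b',b[m].min(),b[m].max())
    P=np.c_[a[m],b[m]].astype(np.float32)*1000; (ce,r)=cv2.minEnclosingCircle(P); print('  circle tool-frame',ce,r)
u,v=map(int,proj(c,p+[.06,.06,-.02])); i=cv2.imread('pics/top3.png')[v-75:v+75,u-100:u+100]; cv2.imwrite('pics/t3c.png',cv2.resize(i,None,fx=4,fy=4,interpolation=2))
E
```

```text
t 24.675 p [ 0.4869 -0.2419  0.1443] o [-179.9934   -0.0075   48.5636] f [-0.0473  0.5678 -4.2308] tq [-0.3324  0.3434  0.0435] gap 0.02169245684161091 gf 59.98285353183746 q [-0.214   0.4387  0.7731  1.9194 -0.3781  0.9337  0.0184]
units [ 0.0197 -0.011   0.0811]
turns 0.010604018296561435
side 341 [ 0.29571522 -0.4988566 ] -0.017611298530087922 a 0.046745995405479315 0.17659621577541743 b -0.0700013555441174 0.05818605181507745
  circle tool-frame (110.36072540283203, 1.9477874040603638) 72.45318603515625
top 2170 [-0.03004962  0.13344303] -0.017708061481829143 a 0.045005429038243984 0.18283510517372 b -0.06932872669713602 0.06973088147576137
  circle tool-frame (110.32884979248047, 1.355644702911377) 73.40740966796875
```

View pics/t3c.png

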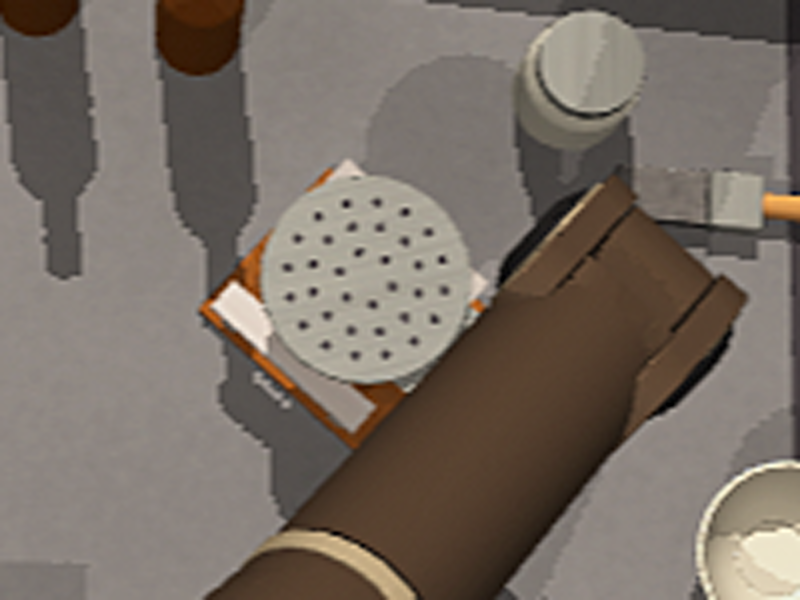

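Seen from above, the plate sits over the rack between the rails (crop (365,280), rails either side). Aligning and lowering.

Call:
{"api": "play_rows", "payload": {"plan": [[0.01,-0.005,0,0,0],[0.01,-0.006,0.02,0,0],[0,0,0.04,0,0],[0,0,0.04,0,0],[0,0,0.03,0,0],[0,0,0.01,0,0],[0,0,0,0,0]]}}

```text
clock: 25.65
position: [0.4882, -0.2357, 0.1022]
orientation: [-3.141, 0.0, 0.846]
wrist_force: [0.1, -0.3, -3.8]
finger_gap: 0.0214
grasp_force: 60.0
```

Call:
{"api": "play_rows", "payload": {"plan": [[0,0,0.006,0,0],[0,0,0.006,0,0],[0,0,0.006,0,0],[0,0,0.006,0,0],[0,0,0.006,0,0],[0,0,0.006,0,0],[0,0,0.006,0,0],[0,0,0.006,0,0],[0,0,0,0,0]]}}

```text
clock: 26.78
position: [0.4885, -0.2355, 0.0879]
orientation: [3.142, -0.0, 0.847]
wrist_force: [-0.6, 0.8, -2.3]
finger_gap: 0.0217
grasp_force: 60.0
```

```bash
cat > t.py <<'E'
from h import *
np.set_printoptions(precision=4,suppress=True)
c=cap('top','t'+str(int(manip.state()['clock']*10))); W=cloud(c)
a=np.radians(48.5); X=np.array([np.cos(a),np.sin(a)]);Y=np.array([-X[1],X[0]])
for r in manip.cut_out(c,'plate')[:2]:
    cn=max(cv2.findContours(r['region'].astype(np.uint8),0,2)[0],key=cv2.contourArea); P=W[r['region']];P=P[~np.isnan(P[:,0])]
    e=cv2.fitEllipse(cn); q=ray(c,e[0],.073); d=q[:2]-[.562,-.1522]; print(r['score'],e,q,'rack frame',d@X,d@Y,'h',np.median(P[:,2]))
    P=P[abs(P[:,2]-np.median(P[:,2]))<.006]
    k=np.linalg.lstsq(np.c_[P[:,:2]-q[:2],np.ones(len(P))],P[:,2],rcond=None)[0]; print(np.degrees(k[:2]),k[2])
E
python3 g.py; python3 t.py
```

```text
t 26.775 p [ 0.4885 -0.2355  0.0879] o [179.9947  -0.01    48.5184] f [-0.5969  0.7625 -2.3021] tq [-0.1643  0.2066 -0.0489] gap 0.02171785652260679 gf 59.98340964317322 q [-0.1743  0.5142  0.7131  1.9679 -0.4544  0.8232  0.0679]
0.74 ((368.599365234375, 205.1278533935547), (49.19318771362305, 50.41144561767578), 84.38105773925781) [ 0.5632 -0.149   0.073 ] rack frame 0.0031317582548850567 0.0012268232430311353 h 0.07291313206052452
[-0.0864  0.1783] 0.0729803384037549
```

Plate lies flat on the rails, centred (3 mm, 1 mm). Lower the blade clear and draw it out.

Call:
{"api": "play_rows", "payload": {"plan": [[0,0,0.01,0,0],[0,0,0.01,0,0],[0,0,0.01,0,0],[0,0,0.01,0,0],[0,0,0,0,0]]}}

```text
clock: 27.5
position: [0.4882, -0.2355, 0.0757]
orientation: [-3.141, 0.0, 0.847]
wrist_force: [-0.3, -0.4, -2.4]
finger_gap: 0.0214
grasp_force: 60.0
```

```bash
python3 g.py; python3 t.py
```

```text
t 27.5 p [ 0.4882 -0.2355  0.0757] o [-179.9775    0.0143   48.514 ] f [-0.2771 -0.3854 -2.3849] tq [-0.2043  0.1733  0.064 ] gap 0.02144915922023185 gf 59.98332738876343 q [-0.162   0.5318  0.6983  1.976  -0.4714  0.8004  0.0816]
0.75 ((368.7659912109375, 204.94039916992188), (49.305511474609375, 50.23878479003906), 100.57549285888672) [ 0.5637 -0.1495  0.073 ] rack frame 0.003142174488920505 0.000533509719935124 h 0.07326783067568621
[-0.0787  0.1212] 0.07323966778485992
0.25 ((229.37393188476562, 130.4950408935547), (26.69080924987793, 33.174400329589844), 155.26388549804688) [0.7653 0.2374 0.073 ] rack frame 0.426485829503403 0.10592222678558327 h 0.051575718313533914
[-0.0193 -0.3449] 0.05140880582364018
```

Call:
{"api": "play_rows", "payload": {"plan": [[-0.02,0,0,0,0],[-0.04,0,0,0,0],[-0.06,0,0,0,0],[-0.07,0,0,0,0],[-0.07,0,0,0,0],[-0.07,0,0,0,0],[-0.07,0,0,0,0],[-0.06,0,0,0,0],[-0.04,0,0,0,0],[0,0,0,0,0]]}}

```text
clock: 28.85
position: [0.3883, -0.3487, 0.076]
orientation: [3.141, 0.0, 0.845]
wrist_force: [0.2, 0.5, -1.9]
finger_gap: 0.0214
grasp_force: 60.0
```

Call:
{"api": "play_rows", "payload": {"plan": [[0,-0.07,0,0,0],[0,-0.07,0,0,0],[0,0,0.05,0,0],[0,0,0.05,0,0],[0,0,0.03,0,0],[0,0,0.013,0,0],[0,0,0.005,0,0],[0,0,0,0,0]]}}

```text
clock: 29.85
position: [0.3576, -0.3203, 0.0316]
orientation: [3.141, 0.0, 0.847]
wrist_force: [0.4, -0.5, -2.0]
finger_gap: 0.0216
grasp_force: 60.0
```

```bash
python3 g.py; python3 t.py; python3 blade.py
```

```text
t 29.85 p [ 0.3576 -0.3203  0.0316] o [179.9892   0.0017  48.5049] f [ 0.4019 -0.5329 -1.9925] tq [-0.1386  0.1286  0.0213] gap 0.021603725587470826 gf 59.98347759246826 q [ 0.1253  0.5139  0.6466  2.1468 -0.5206  0.6377  0.4143]
0.67 ((369.11163330078125, 205.3209228515625), (49.37651062011719, 49.8079833984375), 146.47586059570312) [ 0.5626 -0.1504  0.073 ] rack frame 0.0017450403352927894 0.0006789000910511319 h 0.07299976450129009
[0.0203 0.1257] 0.07303820583127833
top 740 slope fwd/side deg [-0.1942  0.7275] z at a=.088 rel tcp -0.024985557993604614
   outline ((104.27919006347656, 0.006290435791015625), (119.83863830566406, 171.13192749023438), 89.94313049316406)
side 0 slope fwd/side deg [0. 0.] z at a=.088 rel tcp -0.03180487338424841
   outline ((94.23383331298828, 0.039447784423828125), (119.83558654785156, 188.49412536621094), 89.97445678710938)
```

Call:
{"api": "play_rows", "payload": {"plan": [[0,0,0.006,0,0],[0,0,0.004,0,0],[0,0,0,0,0]]}}

```text
clock: 30.42
position: [0.3575, -0.32, 0.0284]
orientation: [-3.141, 0.0, 0.847]
wrist_force: [-0.1, 1.1, -1.5]
finger_gap: 0.0218
grasp_force: 60.0
```

Call:
{"api": "play_rows", "payload": {"plan": [[0,0,0,0,0.55],[0,0,0,0,0.55],[0,0,0,0,0.55],[0,0,0,0,0.55],[0,0,-0.05,0,0.55],[0,0,-0.15,0,0.55],[0,0,-0.15,0,0.55],[0,0,-0.15,0,0.55],[0,0,0,0,0.55],[0,0,0,0,0.55]]}}

```text
clock: 31.68
position: [0.3575, -0.3195, 0.1785]
orientation: [3.142, -0.001, 0.847]
wrist_force: [-0.1, 1.1, -1.3]
finger_gap: 0.0483
grasp_force: 0.0
```

```bash
python3 g.py; python3 t.py; python3 - <<'E'
from h import *
c=cap('side','side9'); W=cloud(c)
a=np.radians(48.5); X=np.array([np.cos(a),np.sin(a)]);Y=np.array([-X[1],X[0]]); d=W[...,:2]-[.3576,-.3203]; A=d@X;B=d@Y;Z=W[...,2]
m=(A>.05)&(A<.13)&(abs(B)<.03)&(Z<.03); k=np.linalg.lstsq(np.c_[A[m],B[m],np.ones(m.sum())],Z[m],rcond=None)[0]; print('blade',m.sum(),np.degrees(k[:2]),k@[.088,0,1])
m=(A>-.07)&(A<.01)&(abs(B)<.012)&(Z>.05)&(Z<.075);k=np.linalg.lstsq(np.c_[A[m],np.ones(m.sum())],Z[m],rcond=None)[0]; print('handle',m.sum(),np.degrees(k[0]),k@[-.03,1])
E
```

```text
t 31.675 p [ 0.3575 -0.3195  0.1785] o [179.9997  -0.0457  48.5489] f [-0.0711  1.1371 -1.2546] tq [-0.0472  0.1384 -0.0085] gap 0.04831458406538318 gf 0.0 q [-0.0868  0.2699  0.8634  2.0325 -0.2534  0.9467  0.185 ]
0.89 ((369.1658630371094, 205.37118530273438), (49.74061965942383, 50.65587615966797), 106.69662475585938) [ 0.5625 -0.1506  0.073 ] rack frame 0.0015432589915870608 0.0006822801938734408 h 0.07320141864977325
[-0.0281 -0.0478] 0.0731928073475007
0.57 ((403.761474609375, 262.3250732421875), (28.0101375579834, 51.8445930480957), 127.42462158203125) [ 0.4086 -0.2449  0.073 ] rack frame -0.17113664174834353 0.053473797363595706 h 0.0031514410795648873
[-0.3607  0.0868] 0.0028758980331194577
blade 864 [-0.10991077 -0.04896587] 0.0020300206825544145
handle 582 0.8774620684082871 0.060555727658357324
```

View pics/side9.png

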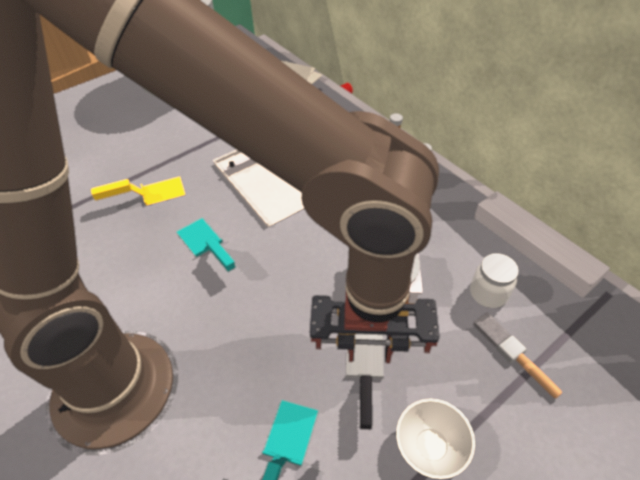

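The turner lies flat on the bench at (367,370), clear of rack and tray. The plate is centred and level on the rails.

```bash
python3 -c "
from workcell import manip; print(manip.job_done())"
```

```text
the job is handed in; nothing more can be done
None
```

I handed the job in at about 32 s: the last images show the plate flat on the rack rails, within about 2 mm of centre, and the turner lying flat on the bench clear of tray and rack; no verdict came back.

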